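# Unload the tube rack from the analyser's loading drawer

### The arm

A 6-joint arm with a two-finger parallel gripper is mounted at the origin on a cart in front of the work surface, level with it; the furniture and walls round the work are solid. World frame = base frame: x ahead of the robot, y to its left, z up, the work surface at z = 0. Lengths are in m, angles in rad, forces in N, time in s.
With the tool pointing down it reaches from about 0.375 to 0.975 m from the base axis. Payload 3.8 kg.
Tool frame: the origin (TCP) lies on the centre line of the jaws, within the pads' length; the fingertips stand 11 mm ahead of it and the grasp point (between the pads) lies 8 mm behind it; z points along the fingers, y is the line along which they close (so a half turn about z gives the same grasp; the last joint's range is limited). The gripper opens to 88 mm and grips with 3 to 60 N. Pads are 18 mm wide; open, the fingers measure 123 mm over their backs; the gripper's body (75 mm by 187 mm) begins 45 mm behind the grasp point.
Start: joints at [1.197, 0.264, 1.604, -0, 1.274, -0.037], TCP at [0.223, 0.637, 0.25] pointing down, gripper open.
Joint ranges: [-2.63, 2.63], [-0.94, 2.18], [0.31, 2.57], [-1.31, 4.45], [0, 2.66], [-2.55, 2.55]. Speed limits (rad/s): [2.57, 2.57, 3.14, 3.14, 3.14, 3.14].

### API

Orientations are given as a unit quaternion [w, x, y, z].
In Python, from rig import arm gives the robot as it stands.
- The arm moves only by the tool move_arm, never from a script. Its argument "commands" is a list of rows, each an object with "linear": the shift along the tool's x, y, z in mm, a list of three; "turn": the turn about the tool's z in rad. A call has 1 to 12 rows; each row shifts and turns the commanded pose from where the row before left it, along the tool's axes as they then stand; what a row does not reach is not made up. A row lasts 1/12 s, in which the tool goes at most 41.7 mm and 7.16 degrees, less where a joint would pass 70% of its speed; a pose out of reach is approached as far as the arm can. A call is refused whole if a number of a shift passes 41.7 or a number of a turn 0.125, either way. A call with a gripper value outside its range is refused whole. "grip" is the closure, from -1 (fully open) to 1 (shut), set as the call begins (left out, the last holds). The fingers move at their own pace and stop on an object; "grip_force" is the grip in N (left out, the last holds). Time passes only in rows, so rows that do not move let the fingers close. It gives the time, the measured TCP pose, the force, the opening and the grip force at its end, in the units of the state.
- arm.observe(): the state, without advancing time (a new reading comes with each control period).
- arm.grab_frame(name): name is "side" or "top"; returns a dict with "frame" (480x640x3 uint8, red, green, blue), "fx", "fy", "cx", "cy" (pixels), "R" (3x3) and "t" (3): a world point X has camera coordinates R X + t. Camera axes: x right, y down, z forward; pixel columns grow to the right and rows downward; lengths in m; the calibration is good to about 2 mm. A picture is of the moment at which its call begins. There is no depth.
- arm.job_done(): hands the job in; it is judged then, once.
Trained networks look in a picture, given as the dict that the camera call returned (one of the last four; its "shot" number tells which), for a name from the list of things; names that differ only in an ending like _2 or _b are one class to them, and where a whole thing is asked for, a point or a joint stands for the part that bears it (a point fixed in the world has none). Each returns a list of dicts, best first, with "conf" (0 to 1); they miss things now and then, are a little off and sometimes report something else, mostly with a low value. They report only what shows in the picture. A call takes as long as a camera call. They do not tell look-alikes from the thing itself.
- arm.silhouettes(picture, label): "region" (480x640 bool, what is visible of it).
- arm.mark_of(picture, label): "point" ([x, y, z] in m, in world coordinates, good to about 4 mm: a listed point, or the origin of a listed thing).
The state is a dict: "time_s": time; "qpos": joint angles; "dq": joint speeds; "joint_torque": joint torques, N m; "tcp_pos": TCP position; "ee_rot": TCP orientation; "ft_force": force on the tool from outside, world axes, zero at the start; "moment": the same for the moment, N m; "grip_width": finger opening in m; "grasp_force": force on a finger pad.
Only numpy, scipy, OpenCV 4.12 (cv2) and the standard library are available. Lean on these libraries where they do the work, as an engineer would, in place of code of your own. Each camera call takes 0.05 s, during which the arm holds its last target. There are 200 camera calls.

### The job

The analyser has finished its run: squeeze the latch on its loading drawer and pull the drawer out until it clicks open against its stop, so that it stays out by itself. Then unclip the tube rack without wrenching it (tip its rear edge up out of the sprung catch, then draw it back from under the two front lips) and set it down gently, upright and flat inside the steel tray. Leave the drawer out at its stop for the next rack, spill nothing, and do not disturb the bottles and the cup beside the analyser.

Things in the scene. Friction and masses are not known exactly. Their poses are not given: they have to be found in the camera images.
- analyser: White bench-top analyser, fixed, 180 deep x 228 wide x 204 mm high, open loading bay in its front. Origin: foot of its front face, mid-width, on the table. Its x axis points from front to back (the drawer comes out along -x), z up. The bay's roof is 126 mm up. All parts of the drawer have these same axes.
- drawer (a joint): How far the grey loading drawer (150 mm wide, white front panel 65 mm high) is out, in m: 0 shut and latched, 0.140 at its stop. A spring (1 to 3 N) runs it shut again unless it is pulled over the hold-open click in the last 15 mm, which resists with 12 to 20 N like a false stop; once clicked it stays within 3 mm of the stop.
- handle (a point): Centre of the drawer's grey pull-handle bar (moves with the drawer): 100 mm long (y), 12 mm thick (x), 24 mm high, centre 46 mm above the table; 34 mm free between the bar and the white panel behind it. When shut, the panel stands 60 mm in front of the analyser's face and this point 100 mm.
- squeeze_plate (a joint): Bare-metal squeeze plate in front of the handle bar, 72 long x 28 high x 6 mm thick: how far it is pressed to the bar, in m. At 0 plate and bar together are 27 mm thick (from 21 mm in front of the handle point to 6 mm behind it). Pinched together to 19 mm (0.008, about 12 N) they draw the latch; above 0.006 it is free. Keep squeezing over the first 15 mm of pull.
- rack: Clear tube rack, 54 (x) x 124 (y) x 63 mm high, five capped blood tubes fixed in it, caps up to 93 mm above its underside; about 0.2 kg. Origin: centre of its underside, z up. Grip it across its 54 mm width, mid-length, by the upper side strips (56 to 60 mm above its underside). Starts clipped in the drawer, 130 mm behind the handle point, on a floor 12 mm above the table.
- lip (a point): Midway between two fixed lips of the drawer (y = +-42 mm) that overhang the front long edge (rack -x) of the rack's 3 mm foot plate by 4 to 5 mm; the point is that edge's underside, on the drawer's floor. The lips' undersides are 5.5 mm above the floor. So the rack cannot go straight up: its rear must be tipped up about this edge, then the rack drawn 6 mm or more to +x.
- catch_point (a point): Middle of the rack's rear foot-plate edge (rack +x), on the drawer's floor. A sprung steel roll overhangs it by 2.5 mm and yields backwards; a 3 mm fence behind stops the rack sliding back. Lifted with some 10 to 15 N the edge snaps past the roll and is clear of it 14 mm above the floor (rack tipped by about 0.26 rad).
- tray: Shallow stainless steel tray on the table, fixed, 160 (x) x 190 (y) mm, rim 17 mm high, inside about 150 x 180 mm, floor 3 mm above the table. Origin: centre of its underside.
- cup: Specimen cup with yellow lid, 65 mm wide, 64 mm high, loose bystander. Origin: centre of its underside.
- saline: Clear infusion bottle, 74 mm wide, 171 mm high, loose bystander. Origin: centre of its underside.
- stain: Small dropper bottle, 37 mm wide, 98 mm high, loose bystander. Origin: centre of its underside.
Things that resemble listed ones, but are neither listed nor needed, are in the scene too. Of the things that look like the tray, the larger one is meant.

How it is judged:
On the way, in this order (a step that is already met when the one before it is completed fails the run):
1. the drawer is out at its stop with the rack still clipped in it (value of joint drawer above 0.135 m and z of rack in the frame of handle below -0.03 m), for 0.3 s.
2. the rack is unclipped and lifted clear of the drawer, the drawer staying at its stop (height (world z) of rack above 0.04 m and value of joint drawer above 0.134 m), for 0.1 s.
At the end, for the whole second after the job is handed in: The drawer is out within 6 mm of its stop and stays there; the rack stands upright (within 0.06 rad) and at rest on the tray's floor, wholly inside its rim (value of joint drawer above 0.134 m and z of rack in the frame of tray between 0 and 0.006 m and x of rack in the frame of tray between -0.05 and 0.05 m and y of rack in the frame of tray between -0.035 and 0.035 m and angle between rack's own z axis and vertical below 0.06 rad and linear speed of rack below 0.02 m/s); the robot touches nothing.
It fails at once if the rack is tipped far enough to spill (more than 0.7 rad) (angle between rack's own z axis and vertical above 0.7 rad).
It fails at once if the rack is wrenched against the drawer's lips and catch or the analyser (more than 50 N) (contact force between rack and analyser above 50 N).
It fails at once if the rack is dropped or banged down on the tray (more than 40 N) (contact force between rack and tray above 40 N).
It fails at once if the cup or a bottle is disturbed (moved more than 15 mm) (distance of any of cup, saline, stain from where it was at the start of the episode above 0.015 m).
It also fails if it takes over 58 s, if anything falls off the work surface, if the arm or the gripper's body presses on something with over 40 N, if the wrist force passes 120 N, or if a joint passes its speed limit or range.

## Working session

There is one attempt and no reset: what is moved stays moved. The work goes in short steps, Python scripts to look and compute and a tool call to move; the robot and the scene stay as the last step left them, time stands still between calls to the robot, and variables do not carry over. Pictures are saved under pics/ and viewed, at most 12 in all, crops included, and the job is handed in when it is done.

Besides the shell and the picture viewer there is one more tool, called after "Request:" as name([rows], argument=value, ...), one row to a line, values as JSON. move_arm: Moves the arm, as the interface text tells. Its arguments: {"type":"object","properties":{"commands":{"type":"array","items":{"type":"object","properties":{"linear":{"type":"array","items":{"type":"number"}},"turn":{"type":"number"}}}},"grip":{"type":"number"},"grip_force":{"type":"number"}},"required":["commands"]}

```bash
mkdir -p pics; ls
cat > h.py <<'E'
from rig import arm
import numpy as np, cv2
def proj(f,X):
    c=np.array(f["R"])@np.array(X)+np.array(f["t"]); return [round(float(f["fx"]*c[0]/c[2]+f["cx"])),round(float(f["fy"]*c[1]/c[2]+f["cy"]))]
E
python3 - <<'E'
from h import *
s=arm.observe(); print(s)
for n in ("side","top"):
    f=arm.grab_frame(n); print(n,np.round(f["R"],3).tolist(),np.round(f["t"],3),f["fx"],f["cx"],f["cy"])
    cv2.imwrite(f"pics/{n}0.png",f["frame"][:,:,::-1])
    for l in ["analyser","handle","rack","lip","catch_point","tray","cup","saline","stain"]:
        print(l,[(np.round(m["point"],4).tolist(),round(m["conf"],2),proj(f,m["point"])) for m in arm.mark_of(f,l)])
E
```

```text
pics
{'time_s': 0.0, 'qpos': array([ 1.19708644e+00,  2.64740252e-01,  1.60538722e+00,  3.82637254e-06,
        1.27367338e+00, -3.69176362e-02]), 'dq': array([ 9.33362532e-04,  5.49432402e-06,  8.77141076e-04, -8.79220027e-04,
        4.43140692e-04, -1.74354318e-04]), 'joint_torque': array([ 1.40033477e-03, -5.02104557e+01, -3.56880748e+01,  7.28829880e-02,
        2.91029038e-02, -2.13610278e-04]), 'tcp_pos': array([0.22282204, 0.63643357, 0.24838952]), 'ee_rot': array([-2.26888718e-04,  1.67601828e-01,  9.85854152e-01, -1.08054134e-03]), 'ft_force': array([-0.14161157, -0.29785711, -0.51998169]), 'moment': array([-0.0219907 ,  0.02297587, -0.0043519 ]), 'grasp_force': 0.0, 'grip_width': 0.08793536760800656}
side [[0.998, 0.061, 0.025], [0.052, -0.5, -0.865], [-0.04, 0.864, -0.502]] [-0.578  0.028  1.13 ] 540.2685394006102 309.76349206297124 227.03262772417574
analyser [([0.679, 0.0871, 0.0042], 0.58, [358, 235])]
handle [([0.5787, 0.0789, 0.0467], 0.74, [313, 217])]
rack [([0.7035, 0.0882, 0.0146], 0.57, [370, 231])]
lip [([0.6773, 0.0852, 0.0154], 0.79, [358, 231])]
catch_point 
[... 436 characters left out ...]
47, 0.196, -0.256], [0.25, -0.056, -0.967]] [0.159 0.581 0.978] 545.5341923269153 315.56238123828865 231.84828785383866
analyser [([0.6768, 0.0812, 0.0008], 0.63, [288, 211]), ([0.4847, 0.3464, 0.0002], 0.22, [175, 328])]
handle [([0.5786, 0.0769, 0.0453], 0.62, [299, 250])]
rack [([0.7104, 0.0888, 0.0089], 0.71, [281, 195]), ([0.5787, 0.0756, 0.045], 0.61, [299, 250])]
lip [([0.6851, 0.0908, 0.0109], 0.71, [282, 206]), ([0.7097, 0.0847, 0.0083], 0.16, [283, 195])]
catch_point [([0.5764, 0.0775, 0.0432], 0.26, [299, 252])]
tray [([0.4874, 0.3429, 0.0013], 0.92, [176, 326]), ([0.4251, -0.1455, -0.0024], 0.75, [423, 307])]
cup []
saline [([0.7419, -0.2178, -0.0022], 0.94, [418, 156])]
stain []
```

```bash
python3 - <<'E'
from h import *
a=cv2.imread("pics/side0.png");b=cv2.imread("pics/top0.png")
cv2.imwrite("pics/both0.png",np.vstack([a[80:420],b[60:400]])[:600*2].copy()) if 0 else None
E
true
```

```text
(no output)
```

View pics/side0.png

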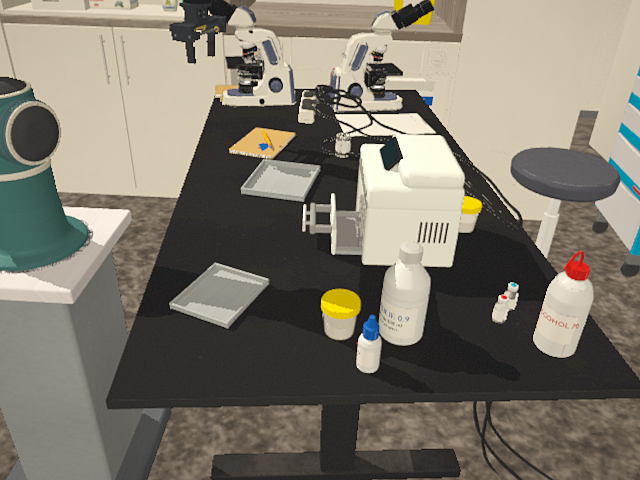

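View pics/top0.png

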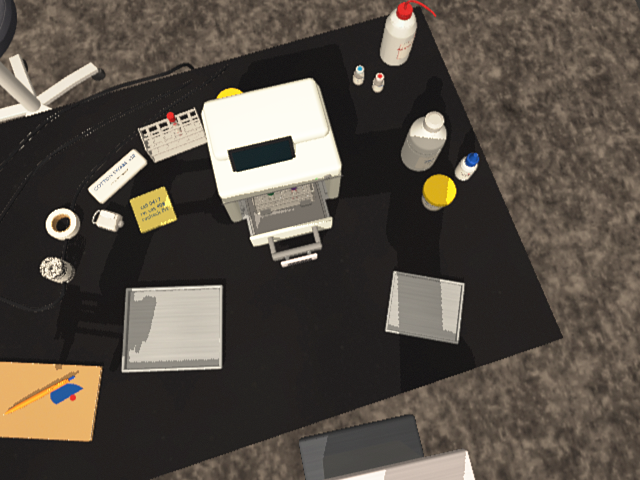

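The side view shows the analyser at (410,200) with its drawer handle at (318,217), a tray on each side at (281,182) and (222,297), and cup, saline and stain in front of it. In the top view the left tray (175,328) looks larger than the right one (425,307), and a decoy rack lies at (170,135). Next I measure the tray sizes and yaws, and the drawer yaw.

```bash
cat >> h.py <<'E'
def back(f,uv,z):
    R=np.array(f["R"]);t=np.array(f["t"]);uv=np.atleast_2d(uv).astype(float)
    d=np.c_[(uv[:,0]-f["cx"])/f["fx"],(uv[:,1]-f["cy"])/f["fy"],np.ones(len(uv))]@R
    C=-R.T@t; return C[:2]+d[:,:2]*((z-C[2])/d[:,2])[:,None]
def rect(f,reg,z):
    c=max(cv2.findContours(reg.astype(np.uint8),cv2.RETR_EXTERNAL,cv2.CHAIN_APPROX_NONE)[0],key=cv2.contourArea)[:,0,:]
    w=back(f,c,z)
    r=cv2.minAreaRect((w*1000).astype(np.float32)); return np.round(r[0],1).tolist(),np.round(r[1],1).tolist(),round(r[2],1)
E
python3 - <<'E'
from h import *
for n in ("top","side"):
    f=arm.grab_frame(n)
    for l,z in (("tray",.012),("squeeze_plate",.046),("handle",.046),("analyser",.2)):
        for i,m in enumerate(arm.silhouettes(f,l)):
            print(n,l,round(m["conf"],2),int(m["region"].sum()),rect(f,m["region"],z))
    for l in ("squeeze_plate","analyser","handle","lip","rack"):
        print(l,[(np.round(m["point"],4).tolist(),round(m["conf"],2)) for m in arm.mark_of(f,l)])
    if n=="top":
        cv2.imwrite("pics/crop1.png",cv2.resize(f["frame"][170:280,200:360,::-1],(800,550),interpolation=cv2.INTER_CUBIC))
E
```

```text
top tray 0.84 8381 ([485.3, 348.6], [196.2, 170.0], 81.5)
top tray 0.84 4452 ([425.0, -146.7], [144.4, 123.5], 68.0)
top squeeze_plate 0.57 244 ([563.8, 80.3], [18.6, 71.7], 2.0)
top squeeze_plate 0.16 8234 ([481.0, 340.0], [187.5, 157.4], 80.3)
top handle 0.98 3488 ([631.8, 82.9], [153.1, 167.4], 2.8)
top analyser 0.84 16845 ([688.5, 86.7], [331.2, 220.1], 2.4)Traceback (most recent call last):
  File "<stdin>", line 8, in <module>
ValueError: it knows: analyser, catch_point, cup, handle, lip, rack, saline, stain, tray
```

Run:
```python
from h import *
f=arm.grab_frame("top")
# rectify z=0.058 plane, 0.25 mm/px... x up, y left
def warp(z,x0,x1,y0,y1,s):
    pts=np.array([[x1,y1],[x1,y0],[x0,y0],[x0,y1]])
    src=[]
    for p in pts:
        c=np.array(f["R"])@np.r_[p,z]+np.array(f["t"]); src.append([f["fx"]*c[0]/c[2]+f["cx"],f["fy"]*c[1]/c[2]+f["cy"]])
    W=int((y1-y0)/s);H=int((x1-x0)/s)
    M=cv2.getPerspectiveTransform(np.float32(src),np.float32([[0,0],[W,0],[W,H],[0,H]]))
    return cv2.warpPerspective(f["frame"][:,:,::-1],M,(W,H),flags=cv2.INTER_CUBIC)
A=warp(.058,.54,.70,-.02,.18,.00025); B=warp(.017,.38,.60,.22,.48,.0005)
cv2.imwrite("pics/hnd.png",A); cv2.imwrite("pics/tr.png",B)
```

```text
(no output)
```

View pics/hnd.png

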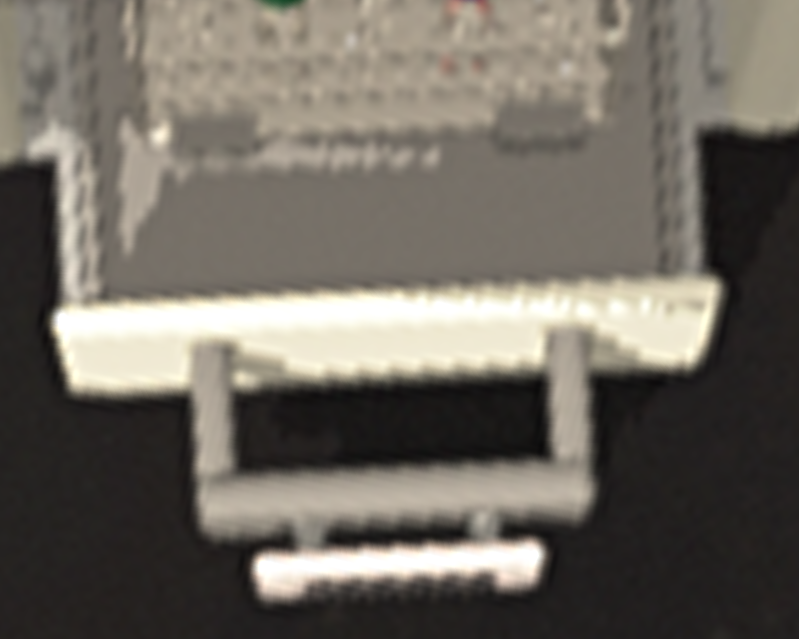

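View pics/tr.png

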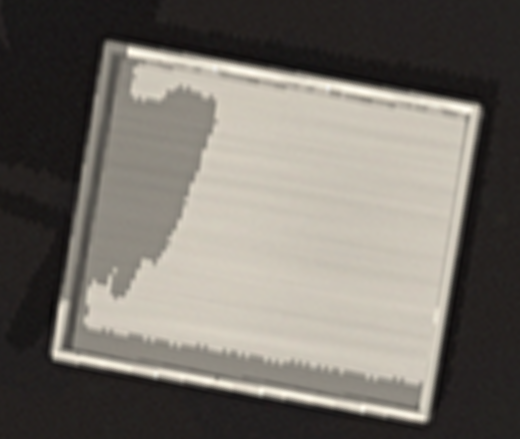

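The crop shows the bar centre near (395,495), with the drawer yawed about +0.05 rad. The left tray measures about 160x190, centre (0.485, 0.346), yaw about -0.166, so it is the right one. Next I move above the handle.

Request:
move_arm([
  {"linear": [-21.3, -17.1, 0]},
  {"linear": [-21.3, -17.1, 0]},
  {"linear": [-21.3, -17.1, 0]},
  {"linear": [-21.3, -17.1, 0]},
  {"linear": [-21.3, -17.1, 0]},
  {"linear": [-21.3, -17.1, 0]},
  {"linear": [-21.3, -17.1, 0]},
  {"linear": [-21.3, -17.1, 0]},
  {"linear": [-21.3, -17.1, 0]},
  {"linear": [-21.3, -17.1, 0]},
  {"linear": [-21.3, -17.1, 0]},
  {"linear": [-21.3, -17.1, 0]},
], grip=0.0, grip_force=30)

```text
invalid input
```

Request:
move_arm([
  {"linear": [-21.3, -17.1, 0]},
  {"linear": [-21.3, -17.1, 0]},
  {"linear": [-21.3, -17.1, 0]},
  {"linear": [-21.3, -17.1, 0]},
  {"linear": [-21.3, -17.1, 0]},
  {"linear": [-21.3, -17.1, 0]},
  {"linear": [-21.3, -17.1, 0]},
  {"linear": [-21.3, -17.1, 0]},
  {"linear": [-21.3, -17.1, 0]},
  {"linear": [-21.3, -17.1, 0]},
  {"linear": [-21.3, -17.1, 0]},
  {"linear": [-21.3, -17.1, 0]},
])

```text
invalid input
```

Request:
move_arm([
  {"linear": [0, 0, 8], "turn": 0.0987},
  {"linear": [0, 0, 8], "turn": 0.0987},
  {"linear": [0, 0, 8], "turn": 0.0987},
  {"linear": [0, 0, 8], "turn": 0.0987},
  {"linear": [0, 0, 8], "turn": 0.0987},
  {"linear": [0, 0, 8], "turn": 0.0987},
  {"linear": [0, 0, 8], "turn": 0.0987},
  {"linear": [0, 0, 8], "turn": 0.0987},
  {"linear": [0, 0, 8], "turn": 0.0987},
  {"linear": [0, 0, 8], "turn": 0.0987},
  {"linear": [0, 0, 8], "turn": 0.0987},
  {"linear": [0, 0, 8], "turn": 0.0987},
])

```text
time_s: 2.3
tcp_pos: [0.2231, 0.6371, 0.1533]
ee_rot: [0.0, 0.691, 0.723, 0.0]
ft_force: [-0.5, -0.8, -0.4]
grip_width: 0.088
grasp_force: 0.0
```

Request:
move_arm([
  {"linear": [-23.9, 13.4, 0], "turn": 0},
  {"linear": [-23.9, 13.4, 0], "turn": 0},
  {"linear": [-23.9, 13.4, 0], "turn": 0},
  {"linear": [-23.9, 13.4, 0], "turn": 0},
  {"linear": [-23.9, 13.4, 0], "turn": 0},
  {"linear": [-23.9, 13.4, 0], "turn": 0},
  {"linear": [-23.9, 13.4, 0], "turn": 0},
  {"linear": [-23.9, 13.4, 0], "turn": 0},
  {"linear": [-23.9, 13.4, 0], "turn": 0},
  {"linear": [-23.9, 13.4, 0], "turn": 0},
  {"linear": [-23.9, 13.4, 0], "turn": 0},
  {"linear": [-23.9, 13.4, 0], "turn": 0},
], grip=0.0, grip_force=30)

```text
time_s: 3.3
tcp_pos: [0.3985, 0.3575, 0.154]
ee_rot: [0.0, 0.689, 0.724, 0.0]
ft_force: [0.0, 0.2, -0.4]
grip_width: 0.044
grasp_force: 0.0
```

Request:
move_arm([
  {"linear": [-23.9, 13.4, 0], "turn": 0},
  {"linear": [-23.9, 13.4, 0], "turn": 0},
  {"linear": [-23.9, 13.4, 0], "turn": 0},
  {"linear": [-23.9, 13.4, 0], "turn": 0},
  {"linear": [-23.9, 13.4, 0], "turn": 0},
  {"linear": [-23.9, 13.4, 0], "turn": 0},
  {"linear": [-23.9, 13.4, 0], "turn": 0},
  {"linear": [-23.9, 13.4, 0], "turn": 0},
  {"linear": [-23.9, 13.4, 0], "turn": 0},
  {"linear": [-23.9, 13.4, 0], "turn": 0},
  {"linear": [-23.9, 13.4, 0], "turn": 0},
  {"linear": [-23.9, 13.4, 0], "turn": 0},
])

```text
time_s: 4.3
tcp_pos: [0.5734, 0.0789, 0.1539]
ee_rot: [0.0, 0.689, 0.724, 0.0]
ft_force: [-1.1, 0.1, -0.0]
grip_width: 0.0442
grasp_force: 0.0
```

Request:
move_arm([
  {"linear": [0, -3, 10], "turn": 0},
  {"linear": [0, 0, 15], "turn": 0},
  {"linear": [0, 0, 15], "turn": 0},
  {"linear": [0, 0, 15], "turn": 0},
  {"linear": [0, 0, 10], "turn": 0},
  {"linear": [0, 0, 5], "turn": 0},
  {"linear": [0, 0, 0], "turn": 0},
])

```text
time_s: 4.88
tcp_pos: [0.5683, 0.0802, 0.0822]
ee_rot: [-0.001, 0.689, 0.725, -0.001]
ft_force: [-0.6, -0.4, -0.2]
grip_width: 0.0442
grasp_force: 0.0
```

Run:
```python
from h import *
f=arm.grab_frame("side"); s=arm.observe(); print(s["tcp_pos"])
for l in ("handle",): print([(np.round(m["point"],4).tolist(),round(m["conf"],2)) for m in arm.mark_of(f,l)])
img=f["frame"][:,:,::-1].copy()
p=s["tcp_pos"]; print(proj(f,p),proj(f,[.5787,.0795,.046]))
cv2.imwrite("pics/s1.png",cv2.resize(img[120:270,230:430],(800,600),interpolation=cv2.INTER_CUBIC))
```

```text
[0.5691866  0.08023748 0.08321998]
[([0.5791, 0.0814, 0.047], 0.56)]
[309, 201] [313, 217]
```

View pics/s1.png

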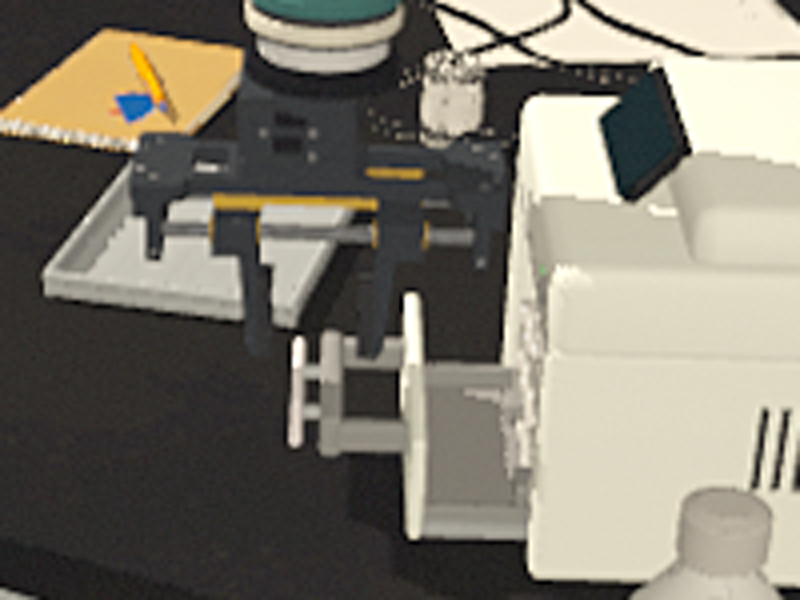

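The side crop shows the back finger tip at (372,350), between the bar (333) and panel (410). The front finger at (257,345) is ahead of the plate (298). Descend and squeeze.

Request:
move_arm([
  {"linear": [0, 1, 10], "turn": 0},
  {"linear": [0, 0, 10], "turn": 0},
  {"linear": [0, 0, 10], "turn": 0},
  {"linear": [0, 0, 10], "turn": 0},
  {"linear": [0, 0, 5], "turn": 0},
  {"linear": [0, 0, 0], "turn": 0},
])

```text
time_s: 5.48
tcp_pos: [0.569, 0.0798, 0.0364]
ee_rot: [-0.001, 0.689, 0.724, -0.001]
ft_force: [0.7, -0.1, -0.2]
grip_width: 0.044
grasp_force: 0.0
```

Request:
move_arm([
  {"linear": [0, 1, 0], "turn": 0},
  {"linear": [0, 1, 0], "turn": 0},
  {"linear": [0, 1, 0], "turn": 0},
  {"linear": [0, 0, 0], "turn": 0},
  {"linear": [0, 0, 0], "turn": 0},
  {"linear": [0, 0, 0], "turn": 0},
], grip=1, grip_force=30)

```text
time_s: 5.98
tcp_pos: [0.574, 0.0802, 0.0388]
ee_rot: [0.0, 0.689, 0.724, 0.0]
ft_force: [0.4, 0.8, -2.6]
grip_width: 0.0184
grasp_force: 30.0
```

Request:
move_arm([
  {"linear": [0, -3, 0], "turn": 0},
  {"linear": [0, -5, 0], "turn": 0},
  {"linear": [0, -7, 0], "turn": 0},
  {"linear": [0, -8, 0], "turn": 0},
  {"linear": [0, -8, 0], "turn": 0},
  {"linear": [0, -8, 0], "turn": 0},
  {"linear": [0, -8, 0], "turn": 0},
  {"linear": [0, -8, 0], "turn": 0},
  {"linear": [0, -8, 0], "turn": 0},
  {"linear": [0, -8, 0], "turn": 0},
  {"linear": [0, -8, 0], "turn": 0},
  {"linear": [0, -8, 0], "turn": 0},
])

```text
time_s: 6.98
tcp_pos: [0.4861, 0.0762, 0.0388]
ee_rot: [-0.0, 0.689, 0.724, 0.0]
ft_force: [3.4, 4.9, -3.7]
grip_width: 0.0188
grasp_force: 30.0
```

Request:
move_arm([
  {"linear": [0, -8, 0], "turn": 0},
  {"linear": [0, -8, 0], "turn": 0},
  {"linear": [0, -6, 0], "turn": 0},
  {"linear": [0, -6, 0], "turn": 0},
  {"linear": [0, -5, 0], "turn": 0},
  {"linear": [0, -4, 0], "turn": 0},
  {"linear": [0, -4, 0], "turn": 0},
  {"linear": [0, -4, 0], "turn": 0},
  {"linear": [0, -4, 0], "turn": 0},
  {"linear": [0, 0, 0], "turn": 0},
])

```text
time_s: 7.82
tcp_pos: [0.4368, 0.0739, 0.0389]
ee_rot: [-0.001, 0.69, 0.724, -0.0]
ft_force: [0.1, 5.4, -0.9]
grip_width: 0.0187
grasp_force: 30.0
```

Request:
move_arm([
  {"linear": [0, -1.5, 0], "turn": 0},
  {"linear": [0, -1.5, 0], "turn": 0},
  {"linear": [0, -1, 0], "turn": 0},
  {"linear": [0, 0, 0], "turn": 0},
])

```text
time_s: 8.15
tcp_pos: [0.4348, 0.0738, 0.0389]
ee_rot: [0.001, 0.69, 0.724, 0.002]
ft_force: [6.9, 5.6, -9.3]
grip_width: 0.0188
grasp_force: 30.0
```

Request:
move_arm([
  {"linear": [0, 1, 0], "turn": 0},
  {"linear": [0, 0, 0], "turn": 0},
  {"linear": [0, 0, 0], "turn": 0},
  {"linear": [0, 0, 0], "turn": 0},
  {"linear": [0, 0, 0], "turn": 0},
], grip=0.1)

```text
time_s: 8.57
tcp_pos: [0.4348, 0.073, 0.039]
ee_rot: [0.0, 0.689, 0.725, -0.0]
ft_force: [0.6, -0.7, -0.7]
grip_width: 0.0397
grasp_force: 0.0
```

Request:
move_arm([
  {"linear": [0, -3, 0], "turn": 0},
  {"linear": [0, 0, -10], "turn": 0},
  {"linear": [0, 0, -15], "turn": 0},
  {"linear": [0, 0, -20], "turn": 0},
  {"linear": [0, 0, -20], "turn": 0},
  {"linear": [0, 0, -25], "turn": 0},
  {"linear": [0, 0, -25], "turn": 0},
  {"linear": [0, 0, -25], "turn": 0},
  {"linear": [0, 0, 0], "turn": 0},
])

```text
time_s: 9.32
tcp_pos: [0.4354, 0.0735, 0.185]
ee_rot: [0.003, 0.689, 0.724, 0.004]
ft_force: [1.1, -0.5, 0.9]
grip_width: 0.0399
grasp_force: 0.0
```

Run:
```python
from h import *
for n in ("side","top"):
    f=arm.grab_frame(n)
    for l in ["handle","rack","lip","catch_point","analyser"]:
        print(n,l,[(np.round(m["point"],4).tolist(),round(m["conf"],2)) for m in arm.mark_of(f,l)])
    cv2.imwrite(f"pics/{n}2.png",f["frame"][:,:,::-1])
print(arm.observe()["tcp_pos"])
```

```text
side handle [([0.4407, 0.0732, 0.0457], 0.73)]
side rack [([0.5644, 0.0812, 0.0132], 0.58)]
side lip [([0.5392, 0.0789, 0.0145], 0.56), ([0.7398, -0.2145, 0.0005], 0.45)]
side catch_point [([0.5946, 0.077, 0.0135], 0.56)]
side analyser [([0.6752, 0.0854, 0.0012], 0.71)]
top handle []
top rack [([0.5728, 0.0794, 0.0075], 0.6)]
top lip []
top catch_point [([0.5988, 0.0824, 0.0121], 0.65), ([0.6785, 0.0852, -0.0003], 0.58)]
top analyser [([0.6769, 0.085, 0.0013], 0.7)]
[0.43155432 0.07309131 0.17812002]
```

Request:
move_arm([
  {"linear": [0, 13, 0], "turn": 0},
  {"linear": [0, 13, 0], "turn": 0},
  {"linear": [0, 13, 0], "turn": 0},
  {"linear": [0, 13, 0], "turn": 0},
  {"linear": [0, 13, 0], "turn": 0},
  {"linear": [0, 13, 0], "turn": 0},
  {"linear": [0, 13, 0], "turn": 0},
  {"linear": [0, 13, 0], "turn": 0},
  {"linear": [0, 13, 0], "turn": 0},
  {"linear": [0, 13, 0], "turn": 0},
  {"linear": [0, 6, 0], "turn": 0},
  {"linear": [0, 0, 0], "turn": 0},
], grip=-1)

```text
time_s: 10.92
tcp_pos: [0.5687, 0.0799, 0.1785]
ee_rot: [0.0, 0.689, 0.724, 0.0]
ft_force: [-0.3, 1.1, 0.1]
grip_width: 0.0884
grasp_force: 0.0
```

Run:
```python
from h import *
f=arm.grab_frame("side")
print(arm.observe()["tcp_pos"],arm.observe()["grip_width"])
for l in ["handle","rack","lip","catch_point"]:
    print(l,[(np.round(m["point"],4).tolist(),round(m["conf"],2)) for m in arm.mark_of(f,l)])
cv2.imwrite("pics/s3.png",cv2.resize(f["frame"][120:270,230:430,::-1],(800,600),interpolation=cv2.INTER_CUBIC))
```

```text
[0.56775808 0.07986585 0.17831622] 0.08820937682947241
handle [([0.4389, 0.0744, 0.046], 0.94)]
rack [([0.5632, 0.0803, 0.0153], 0.79)]
lip [([0.5431, 0.078, 0.0169], 0.69)]
catch_point [([0.5947, 0.0789, 0.0112], 0.58)]
```

View pics/s3.png

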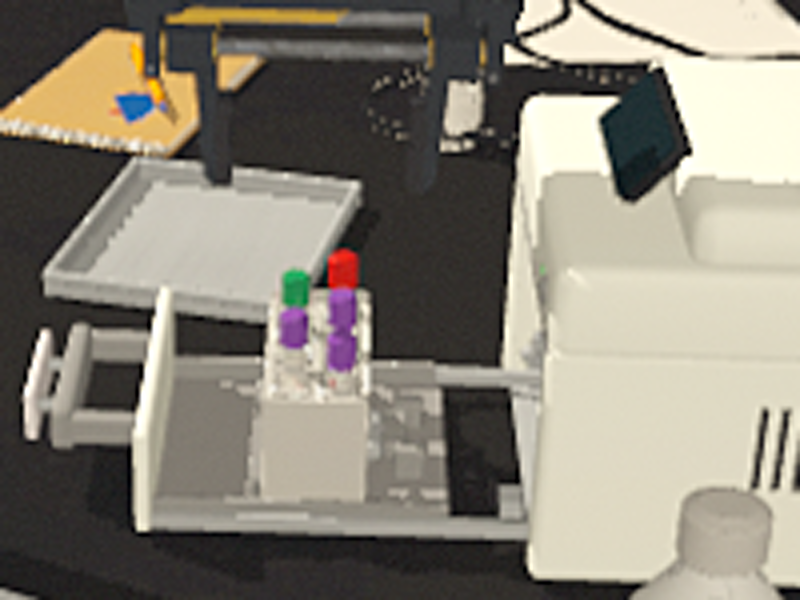

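The side crop shows the drawer staying out, the rack still clipped at (315,400), and the open fingers centred above it. Descend and grip gently.

Request:
move_arm([
  {"linear": [0, 0, 12], "turn": 0},
  {"linear": [0, 0, 14], "turn": 0},
  {"linear": [0, 0, 14], "turn": 0},
  {"linear": [0, 0, 14], "turn": 0},
  {"linear": [0, 0, 14], "turn": 0},
  {"linear": [0, 0, 14], "turn": 0},
  {"linear": [0, 0, 12], "turn": 0},
  {"linear": [0, 0, 10], "turn": 0},
  {"linear": [0, 0, 8], "turn": 0},
  {"linear": [0, 0, 4], "turn": 0},
  {"linear": [0, 0, 0], "turn": 0},
  {"linear": [0, 0, 0], "turn": 0},
])

```text
time_s: 12.17
tcp_pos: [0.5679, 0.0799, 0.0628]
ee_rot: [0.0, 0.689, 0.724, 0.0]
ft_force: [0.2, 0.4, -0.3]
grip_width: 0.0881
grasp_force: 0.0
```

Request:
move_arm([
  {"linear": [0, 0, 0], "turn": 0},
  {"linear": [0, 0, 0], "turn": 0},
  {"linear": [0, 0, 0], "turn": 0},
  {"linear": [0, 0, 0], "turn": 0},
  {"linear": [0, 0, 0], "turn": 0},
], grip=0.8, grip_force=8)

```text
time_s: 12.58
tcp_pos: [0.5681, 0.0799, 0.0631]
ee_rot: [0.0, 0.689, 0.724, 0.0]
ft_force: [1.6, -0.0, -0.1]
grip_width: 0.0568
grasp_force: 0.7
```

Request:
move_arm([
  {"linear": [0, 0, 0], "turn": 0},
  {"linear": [0, 0, 0], "turn": 0},
  {"linear": [0, 0, 0], "turn": 0},
])

```text
time_s: 12.83
tcp_pos: [0.5684, 0.0799, 0.0632]
ee_rot: [0.0, 0.689, 0.724, 0.001]
ft_force: [1.3, 0.3, 1.3]
grip_width: 0.0531
grasp_force: 8.0
```

Request:
move_arm([
  {"linear": [0, 0, 0], "turn": 0},
  {"linear": [0, 0, 0], "turn": 0},
  {"linear": [0, 0, 0], "turn": 0},
], grip_force=20)

```text
time_s: 13.08
tcp_pos: [0.5683, 0.0799, 0.0631]
ee_rot: [0.0, 0.689, 0.724, 0.0]
ft_force: [1.7, 0.4, 2.4]
grip_width: 0.0533
grasp_force: 20.0
```

Request:
move_arm([
  {"linear": [0, -1, -1], "turn": 0},
  {"linear": [0, -1, -1], "turn": 0},
  {"linear": [0, -1, -1], "turn": 0},
  {"linear": [0, 0, 0], "turn": 0},
])

```text
time_s: 13.42
tcp_pos: [0.5657, 0.0798, 0.0656]
ee_rot: [0.001, 0.689, 0.724, 0.001]
ft_force: [5.5, -0.1, -5.1]
grip_width: 0.0532
grasp_force: 21.6
```

Request:
move_arm([
  {"linear": [0, -1, -1], "turn": 0},
  {"linear": [0, -1, -1], "turn": 0},
  {"linear": [0, -1, -1], "turn": 0},
  {"linear": [0, 0, 0], "turn": 0},
])

```text
time_s: 13.75
tcp_pos: [0.5626, 0.0797, 0.0684]
ee_rot: [0.001, 0.689, 0.724, 0.001]
ft_force: [5.9, -0.5, -6.0]
grip_width: 0.053
grasp_force: 21.6
```

Request:
move_arm([
  {"linear": [0, -1, -1], "turn": 0},
  {"linear": [0, -1, -1], "turn": 0},
  {"linear": [0, -1, -1], "turn": 0},
  {"linear": [0, 0, 0], "turn": 0},
])

```text
time_s: 14.08
tcp_pos: [0.559, 0.0795, 0.0712]
ee_rot: [0.0, 0.689, 0.724, 0.0]
ft_force: [5.2, -0.3, -5.5]
grip_width: 0.0526
grasp_force: 21.5
```

Run:
```python
from h import *
f=arm.grab_frame("side")
s=arm.observe();print(s["tcp_pos"],s["ft_force"],s["moment"])
for l in ["handle","rack","lip","catch_point"]:
    print(l,[(np.round(m["point"],4).tolist(),round(m["conf"],2)) for m in arm.mark_of(f,l)])
cv2.imwrite("pics/s4.png",cv2.resize(f["frame"][160:265,250:390,::-1],(800,600),interpolation=cv2.INTER_CUBIC))
```

```text
[0.55908157 0.07946129 0.07119444] [ 4.77087367  0.81788984 -7.29671773] [-0.01661019 -1.09798266 -0.02231021]
handle [([0.4373, 0.0754, 0.047], 0.57), ([0.6361, -0.2238, 0.0026], 0.42)]
rack [([0.5612, 0.0835, 0.0199], 0.92)]
lip [([0.5352, 0.0784, 0.014], 0.7)]
catch_point [([0.595, 0.0794, 0.0126], 0.61)]
```

View pics/s4.png

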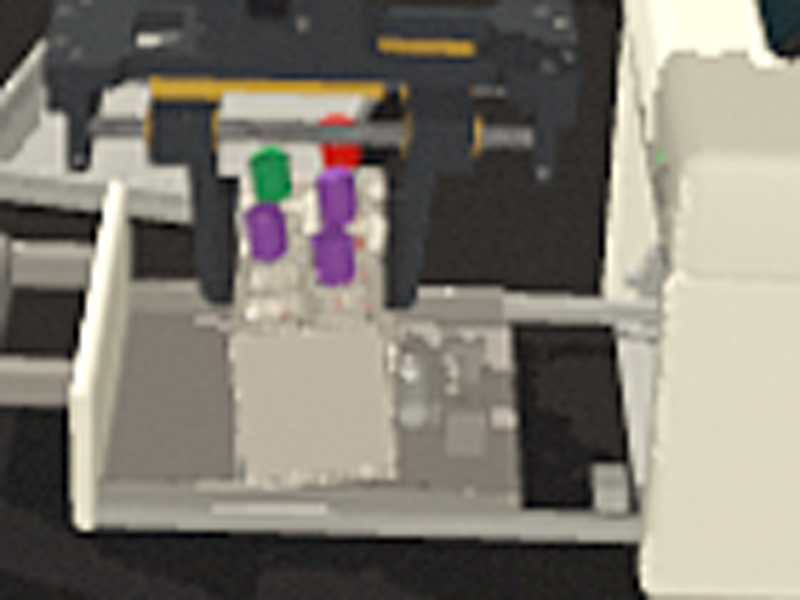

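The crop shows the rack tipping, with caps leaning left and the rear foot edge at (385,475) raised. The drawer is unmoved. Continue.

Request:
move_arm([
  {"linear": [0, -1, -1], "turn": 0},
  {"linear": [0, -1, -1], "turn": 0},
  {"linear": [0, -1, -1], "turn": 0},
  {"linear": [0, 0, 0], "turn": 0},
])

```text
time_s: 14.67
tcp_pos: [0.5552, 0.0793, 0.0739]
ee_rot: [-0.0, 0.689, 0.724, -0.0]
ft_force: [4.3, 1.6, -7.3]
grip_width: 0.0521
grasp_force: 21.3
```

Request:
move_arm([
  {"linear": [0, -1, -0.8], "turn": 0},
  {"linear": [0, -1, -0.8], "turn": 0},
  {"linear": [0, -1, -0.8], "turn": 0},
  {"linear": [0, 0, 0], "turn": 0},
])

```text
time_s: 15.0
tcp_pos: [0.5513, 0.0791, 0.0763]
ee_rot: [-0.001, 0.689, 0.724, -0.001]
ft_force: [2.0, 0.4, -9.4]
grip_width: 0.0512
grasp_force: 21.3
```

Request:
move_arm([
  {"linear": [0, -1, -0.8], "turn": 0},
  {"linear": [0, -1, -0.8], "turn": 0},
  {"linear": [0, -1, -0.8], "turn": 0},
  {"linear": [0, 0, 0], "turn": 0},
])

```text
time_s: 15.33
tcp_pos: [0.5483, 0.0789, 0.0788]
ee_rot: [-0.001, 0.689, 0.724, -0.001]
ft_force: [0.1, 1.2, -12.8]
grip_width: 0.0501
grasp_force: 21.2
```

Run:
```python
from h import *
f=arm.grab_frame("side")
s=arm.observe();print(s["tcp_pos"],s["ft_force"],s["moment"])
for l in ["handle","rack"]:
    print(l,[(np.round(m["point"],4).tolist(),round(m["conf"],2)) for m in arm.mark_of(f,l)])
cv2.imwrite("pics/s5.png",cv2.resize(f["frame"][160:265,250:390,::-1],(800,600),interpolation=cv2.INTER_CUBIC))
```

```text
[0.54836235 0.07892227 0.07879168] [  1.30406121   1.07872753 -12.19215083] [ 0.13273407 -0.04083093 -0.05157908]
handle [([0.4381, 0.0728, 0.0444], 0.87)]
rack [([0.5625, 0.0812, 0.0201], 0.76)]
```

View pics/s5.png

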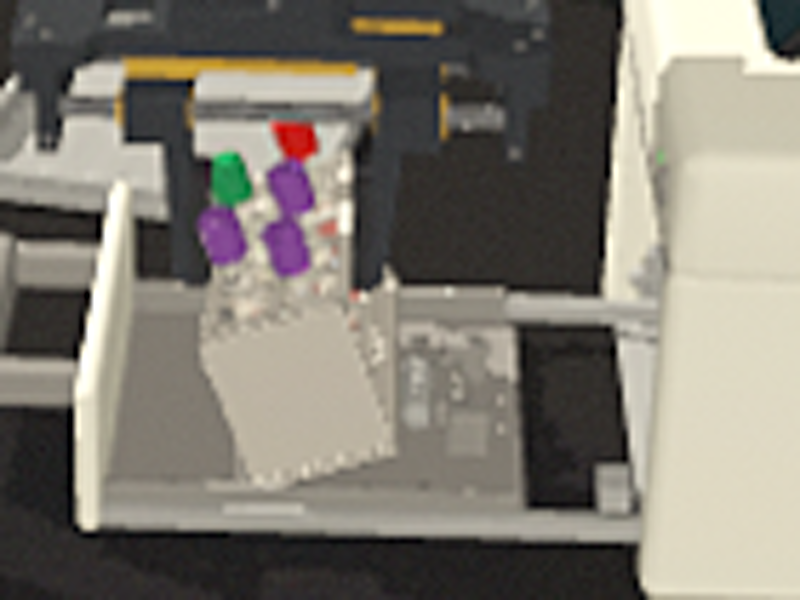

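The crop shows the rack tipped about 0.33 rad, its rear edge at (395,450) well clear of the floor. Draw it back +x.

Request:
move_arm([
  {"linear": [0, 1, 0.5], "turn": 0},
  {"linear": [0, 2, 0], "turn": 0},
  {"linear": [0, 2, 0], "turn": 0},
  {"linear": [0, 2, 0], "turn": 0},
  {"linear": [0, 0, 0], "turn": 0},
])

```text
time_s: 15.9
tcp_pos: [0.5586, 0.0794, 0.0804]
ee_rot: [0.001, 0.689, 0.724, 0.001]
ft_force: [0.2, -0.5, -1.6]
grip_width: 0.0501
grasp_force: 21.1
```

Request:
move_arm([
  {"linear": [0, 2, -0.5], "turn": 0},
  {"linear": [0, 1, -1], "turn": 0},
  {"linear": [0, 0, -2], "turn": 0},
  {"linear": [0, 0, -2], "turn": 0},
  {"linear": [0, 0, 0], "turn": 0},
])

```text
time_s: 16.32
tcp_pos: [0.5601, 0.0795, 0.0851]
ee_rot: [0.0, 0.689, 0.724, 0.0]
ft_force: [0.1, -0.4, -2.3]
grip_width: 0.0503
grasp_force: 21.1
```

Request:
move_arm([
  {"linear": [0, 0, -4], "turn": 0},
  {"linear": [0, 0, -7], "turn": 0},
  {"linear": [0, 0, -10], "turn": 0},
  {"linear": [0, 0, -10], "turn": 0},
  {"linear": [0, 0, -10], "turn": 0},
  {"linear": [0, 0, -10], "turn": 0},
  {"linear": [0, 0, -10], "turn": 0},
  {"linear": [0, 0, -10], "turn": 0},
  {"linear": [0, 0, -7], "turn": 0},
  {"linear": [0, 0, -4], "turn": 0},
  {"linear": [0, 0, 0], "turn": 0},
])

```text
time_s: 17.23
tcp_pos: [0.5605, 0.0795, 0.1679]
ee_rot: [0.001, 0.689, 0.724, 0.001]
ft_force: [-0.9, 0.2, -2.4]
grip_width: 0.0498
grasp_force: 21.1
```

Run:
```python
from h import *
f=arm.grab_frame("side")
s=arm.observe();print(s["tcp_pos"],s["ft_force"],s["grip_width"])
for l in ["handle","rack","tray","cup","saline","stain"]:
    print(l,[(np.round(m["point"],4).tolist(),round(m["conf"],2)) for m in arm.mark_of(f,l)])
cv2.imwrite("pics/s6.png",cv2.resize(f["frame"][110:260,230:430,::-1],(800,600),interpolation=cv2.INTER_CUBIC))
```

```text
[0.55998996 0.07950235 0.16702721] [ 0.97880958  1.07167406 -3.04326238] 0.05008389109231621
handle [([0.44, 0.0739, 0.0496], 0.83)]
rack [([0.5716, 0.0789, 0.1113], 0.76), ([0.6851, -0.3032, 0.0008], 0.39)]
tray [([0.4277, -0.1453, 0.0002], 0.89), ([0.4824, 0.3413, -0.0016], 0.68)]
cup [([0.6334, -0.2261, 0.0004], 0.85)]
saline []
stain [([0.682, -0.3047, -0.0024], 0.56)]
```

View pics/s6.png

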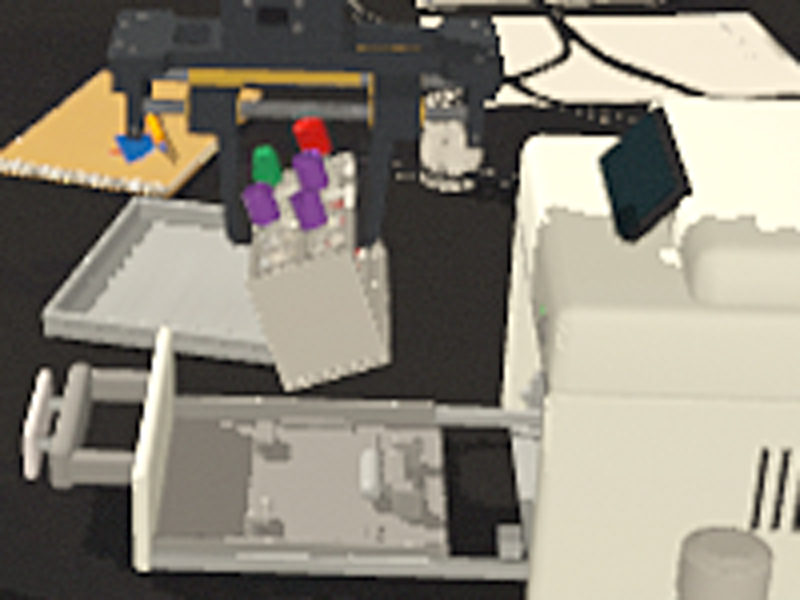

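The crop shows the rack lifted free at (320,310), tipped about 0.3 rad, with the drawer still out. Turn and carry it to the tray.

Request:
move_arm([
  {"linear": [0, 0, 0], "turn": 0.035},
  {"linear": [0, 0, 0], "turn": 0.045},
  {"linear": [0, 0, 0], "turn": 0.045},
  {"linear": [0, 0, 0], "turn": 0.045},
  {"linear": [0, 0, 0], "turn": 0.045},
  {"linear": [5, -3, 0], "turn": 0},
  {"linear": [10, -6, 0], "turn": 0},
  {"linear": [15, -8, 0], "turn": 0},
  {"linear": [18, -10, 0], "turn": 0},
  {"linear": [18, -10, 0], "turn": 0},
  {"linear": [18, -10, 0], "turn": 0},
  {"linear": [18, -10, 0], "turn": 0},
])

```text
time_s: 18.58
tcp_pos: [0.5192, 0.1911, 0.1663]
ee_rot: [-0.0, 0.763, 0.647, -0.0]
ft_force: [-0.1, 0.6, -1.9]
grip_width: 0.0497
grasp_force: 21.1
```

Request:
move_arm([
  {"linear": [18, -10, 0], "turn": 0},
  {"linear": [18, -10, 0], "turn": 0},
  {"linear": [18, -10, 0], "turn": 0},
  {"linear": [18, -10, 0], "turn": 0},
  {"linear": [18, -10, 0], "turn": 0},
  {"linear": [18, -10, 0], "turn": 0},
  {"linear": [18, -10, 0], "turn": 0},
  {"linear": [12, -7, 0], "turn": 0},
  {"linear": [8, -5, 0], "turn": 0},
  {"linear": [0, 0, 0], "turn": 0},
  {"linear": [0, 0, 0], "turn": 0},
])

```text
time_s: 19.5
tcp_pos: [0.4631, 0.3471, 0.1664]
ee_rot: [0.0, 0.763, 0.647, -0.0]
ft_force: [0.4, -0.3, -3.5]
grip_width: 0.05
grasp_force: 21.1
```

Request:
move_arm([
  {"linear": [0, 0, 5], "turn": 0},
  {"linear": [0, 0, 9], "turn": 0},
  {"linear": [0, 0, 12], "turn": 0},
  {"linear": [0, 0, 12], "turn": 0},
  {"linear": [0, 0, 12], "turn": 0},
  {"linear": [0, 0, 12], "turn": 0},
  {"linear": [0, 0, 9], "turn": 0},
  {"linear": [0, 0, 6], "turn": 0},
  {"linear": [0, 0, 4], "turn": 0},
  {"linear": [0, 0, 2], "turn": 0},
  {"linear": [0, 0, 2], "turn": 0},
  {"linear": [0, 0, 0], "turn": 0},
])

```text
time_s: 20.5
tcp_pos: [0.4637, 0.3472, 0.0816]
ee_rot: [0.0, 0.763, 0.646, 0.0]
ft_force: [-0.1, 0.5, -3.2]
grip_width: 0.0499
grasp_force: 21.1
```

Run:
```python
from h import *
for n in ("side","top"):
    f=arm.grab_frame(n)
    s=arm.observe();print(s["tcp_pos"],s["ft_force"])
    for l in ["rack","tray","handle"]:
        print(l,[(np.round(m["point"],4).tolist(),round(m["conf"],2)) for m in arm.mark_of(f,l)])
```

```text
[0.46373474 0.34723474 0.08189541] [-0.62322342 -0.49447417 -2.64347658]
rack [([0.478, 0.343, 0.0276], 0.66), ([0.6826, -0.3009, -0.0038], 0.28)]
tray [([0.4253, -0.1477, -0.0026], 0.98), ([0.4846, 0.3416, -0.0027], 0.71)]
handle [([0.4419, 0.0727, 0.0461], 0.56)]
[0.4638101  0.34723965 0.08213274] [ 1.80009118e-03  6.26553725e-01 -2.42734712e+00]
rack [([0.4846, 0.3423, 0.0228], 0.93)]
tray [([0.424, -0.1423, -0.0015], 0.68)]
handle [([0.4407, 0.0679, 0.0434], 0.55)]
```

Continue lowering in small steps to touchdown.

Request:
move_arm([
  {"linear": [0, 0, 2], "turn": 0},
  {"linear": [0, 0, 2], "turn": 0},
  {"linear": [0, 0, 2], "turn": 0},
  {"linear": [0, 0, 2], "turn": 0},
  {"linear": [0, 0, 1], "turn": 0},
  {"linear": [0, 0, 0], "turn": 0},
])

```text
time_s: 21.4
tcp_pos: [0.4631, 0.3468, 0.072]
ee_rot: [-0.0, 0.763, 0.646, -0.0]
ft_force: [-0.2, -0.6, -2.7]
grip_width: 0.0502
grasp_force: 21.1
```

Request:
move_arm([
  {"linear": [0, 0, 1], "turn": 0},
  {"linear": [0, 0, 1], "turn": 0},
  {"linear": [0, 0, 1], "turn": 0},
  {"linear": [0, 0, 0], "turn": 0},
])

```text
time_s: 21.73
tcp_pos: [0.4634, 0.3469, 0.0693]
ee_rot: [-0.0, 0.763, 0.646, -0.0]
ft_force: [0.7, 0.2, -2.6]
grip_width: 0.0499
grasp_force: 21.1
```

Request:
move_arm([
  {"linear": [0, 0, 1], "turn": 0},
  {"linear": [0, 0, 1], "turn": 0},
  {"linear": [0, 0, 1], "turn": 0},
  {"linear": [0, 0, 0], "turn": 0},
])

```text
time_s: 22.07
tcp_pos: [0.4639, 0.3472, 0.0682]
ee_rot: [0.0, 0.763, 0.646, 0.0]
ft_force: [-2.6, -2.2, 7.7]
grip_width: 0.0503
grasp_force: 21.5
```

Request:
move_arm([
  {"linear": [0, 1, 0.5], "turn": 0},
  {"linear": [0, 1, 0.5], "turn": 0},
  {"linear": [0, 1, 0.8], "turn": 0},
  {"linear": [0, 0, 0], "turn": 0},
], grip_force=12)

```text
time_s: 22.4
tcp_pos: [0.4666, 0.3469, 0.0669]
ee_rot: [-0.0, 0.763, 0.646, 0.0]
ft_force: [-3.9, -2.0, 11.4]
grip_width: 0.051
grasp_force: 14.2
```

Request:
move_arm([
  {"linear": [0, 1.2, 0.5], "turn": 0},
  {"linear": [0, 1.2, 0.5], "turn": 0},
  {"linear": [0, 1.2, 0.8], "turn": 0},
  {"linear": [0, 0, 0], "turn": 0},
])

```text
time_s: 22.73
tcp_pos: [0.4702, 0.3464, 0.0649]
ee_rot: [-0.0, 0.763, 0.646, 0.0]
ft_force: [-3.6, -1.2, 9.3]
grip_width: 0.0519
grasp_force: 14.3
```

Request:
move_arm([
  {"linear": [0, 1.2, 0.7], "turn": 0},
  {"linear": [0, 1.2, 0.7], "turn": 0},
  {"linear": [0, 1.2, 0.7], "turn": 0},
  {"linear": [0, 0, 0], "turn": 0},
])

```text
time_s: 23.07
tcp_pos: [0.4737, 0.3458, 0.0626]
ee_rot: [-0.0, 0.763, 0.646, 0.0]
ft_force: [-3.8, -1.4, 7.9]
grip_width: 0.0525
grasp_force: 14.5
```

Request:
move_arm([
  {"linear": [0, 1, 0.8], "turn": 0},
  {"linear": [0, 1, 0.8], "turn": 0},
  {"linear": [0, 1, 0.8], "turn": 0},
  {"linear": [0, 0, 0], "turn": 0},
])

```text
time_s: 23.4
tcp_pos: [0.477, 0.3452, 0.0602]
ee_rot: [-0.0, 0.763, 0.646, 0.001]
ft_force: [-2.5, -1.7, 7.8]
grip_width: 0.0527
grasp_force: 14.5
```

Request:
move_arm([
  {"linear": [0, 1, 0.9], "turn": 0},
  {"linear": [0, 1, 0.9], "turn": 0},
  {"linear": [0, 1, 0.9], "turn": 0},
  {"linear": [0, 0, 0], "turn": 0},
])

```text
time_s: 23.73
tcp_pos: [0.4804, 0.3447, 0.0576]
ee_rot: [0.0, 0.763, 0.646, 0.001]
ft_force: [-2.3, -2.0, 8.4]
grip_width: 0.0534
grasp_force: 12.0
```

Run:
```python
from h import *
f=arm.grab_frame("side")
s=arm.observe();print(s["tcp_pos"],s["ft_force"],s["grip_width"])
for l in ["rack","handle"]:
    print(l,[(np.round(m["point"],4).tolist(),round(m["conf"],2)) for m in arm.mark_of(f,l)])
cv2.imwrite("pics/s7.png",cv2.resize(f["frame"][100:205,210:350,::-1],(800,600),interpolation=cv2.INTER_CUBIC))
```

```text
[0.48039845 0.34469823 0.05759618] [-1.00608003 -2.54657206  6.45369748] 0.0536160436171256
rack [([0.4804, 0.3456, 0.0047], 0.59)]
handle [([0.441, 0.0751, 0.0473], 0.76)]
```

View pics/s7.png

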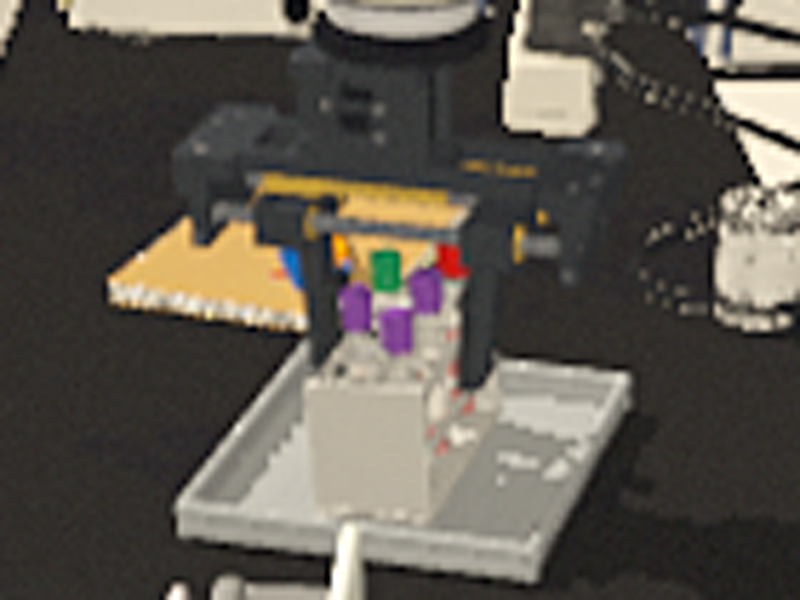

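The crop shows the rack practically upright in the tray, its foot at (370,510). One more small settle, then release.

Request:
move_arm([
  {"linear": [0, 0.5, 0.5], "turn": 0},
  {"linear": [0, 0.5, 0.5], "turn": 0},
  {"linear": [0, 0, 0], "turn": 0},
  {"linear": [0, 0, 0], "turn": 0},
], grip_force=4)

```text
time_s: 24.22
tcp_pos: [0.482, 0.3447, 0.0558]
ee_rot: [0.0, 0.763, 0.646, 0.002]
ft_force: [4.0, -1.2, 4.0]
grip_width: 0.0541
grasp_force: 4.0
```

Request:
move_arm([
  {"linear": [0, 0, 0], "turn": 0},
  {"linear": [0, 0, 0], "turn": 0},
  {"linear": [0, 0, 0], "turn": 0},
  {"linear": [0, 0, 0], "turn": 0},
  {"linear": [0, 0, 0], "turn": 0},
  {"linear": [0, 0, 0], "turn": 0},
], grip=-1)

```text
time_s: 24.72
tcp_pos: [0.4799, 0.344, 0.0542]
ee_rot: [-0.0, 0.763, 0.646, -0.001]
ft_force: [-0.2, 0.1, 0.1]
grip_width: 0.088
grasp_force: 0.0
```

Request:
move_arm([
  {"linear": [0, 0, -5], "turn": 0},
  {"linear": [0, 0, -10], "turn": 0},
  {"linear": [0, 0, -15], "turn": 0},
  {"linear": [0, 0, -20], "turn": 0},
  {"linear": [0, 0, -20], "turn": 0},
  {"linear": [0, 0, -20], "turn": 0},
  {"linear": [0, 0, -20], "turn": 0},
  {"linear": [0, 0, -10], "turn": 0},
  {"linear": [0, 0, 0], "turn": 0},
  {"linear": [0, 0, 0], "turn": 0},
])

```text
time_s: 25.55
tcp_pos: [0.4808, 0.3444, 0.1756]
ee_rot: [0.0, 0.763, 0.646, 0.001]
ft_force: [-0.3, 0.2, 0.1]
grip_width: 0.0882
grasp_force: 0.0
```

Run:
```python
from h import *
for n in ("side","top"):
    f=arm.grab_frame(n)
    for l in ["rack","tray","handle","cup","saline","stain"]:
        print(n,l,[(np.round(m["point"],4).tolist(),round(m["conf"],2)) for m in arm.mark_of(f,l)])
    if n=="side": cv2.imwrite("pics/s8.png",f["frame"][:,:,::-1])
print(arm.observe()["tcp_pos"],arm.observe()["ft_force"])
```

```text
side rack [([0.4814, 0.3431, 0.0019], 0.62)]
side tray [([0.427, -0.1502, 0.0006], 0.93), ([0.4839, 0.3423, -0.0005], 0.59)]
side handle [([0.4396, 0.0725, 0.0481], 0.7)]
side cup [([0.6359, -0.2269, -0.0009], 0.59), ([0.6886, -0.3032, -0.0038], 0.38)]
side saline [([0.7426, -0.2106, -0.0004], 0.59)]
side stain [([0.6817, -0.304, 0.0014], 0.58)]
top rack [([0.4871, 0.3426, 0.0004], 0.96)]
top tray [([0.4252, -0.1475, -0.0051], 0.61)]
top handle [([0.4388, 0.0717, 0.0439], 0.77)]
top cup [([0.6454, -0.2259, -0.0011], 0.91)]
top saline [([0.7428, -0.2191, -0.0033], 0.83)]
top stain [([0.6857, -0.2942, 0.0031], 0.68), ([0.4407, 0.0689, 0.0458], 0.61)]
[0.48045382 0.34416223 0.17468459] [-0.01572467  0.0225731   0.91263495]
```

View pics/s8.png

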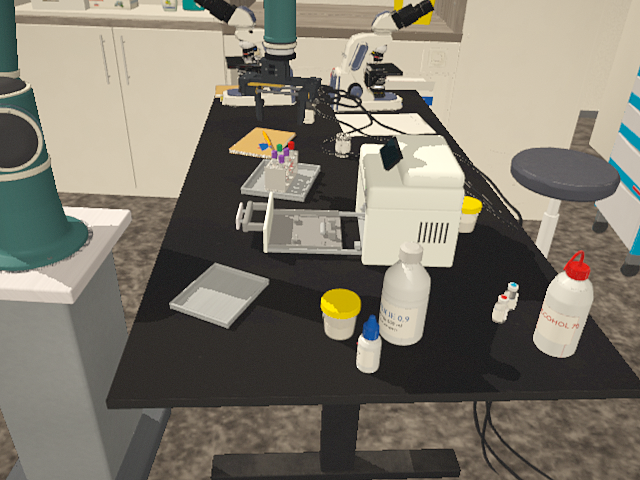

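The rack stands upright in the larger tray at (280,175), the drawer is out with its handle at (245,215), the bystanders are where they were, and the arm is clear. Handing in.

```bash
python3 -c "
from rig import arm
print(arm.job_done())"
```

```text
the job is handed in; nothing more can be done
None
```

The job is handed in, with no verdict returned: the drawer is out at its stop, the rack stands upright in the larger tray, and the last pictures show the bottles and cup undisturbed.

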